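Fit a pulley wheel on its stub axle and lock it with a hairpin spring clip

ROBOT

A 6-joint arm with a two-finger parallel gripper is mounted at the origin on the work surface. World frame = base frame: x ahead of the robot, y to its left, z up, the work surface at z = 0. Lengths are in m, angles in degrees, forces in N, time in s.
With the tool pointing down it reaches from about 0.425 to 0.95 m from the base axis. Payload 3.5 kg.
Tool frame: the origin (TCP) lies at the very end of the fingers, on their centre line; the grasp point (between the pads) lies 19 mm behind it; z points along the fingers, y is the line along which they close (so a half turn about z gives the same grasp; the last joint's range is limited). The gripper opens to 85 mm and grips with 20 to 120 N. Pads are 22 mm wide; open, the fingers measure 114 mm over their backs; the gripper's body (76 mm by 85 mm) begins 54 mm behind the grasp point. The pads swing forward as they close: fully open they stand 13 mm farther back than shut.
Start: joints at [63.598, 16.404, 90.338, -0, 73.258, -8.594], TCP at [0.206, 0.643, 0.231] pointing down, gripper open.
Joint ranges: [-158.93, 158.93], [-51.34, 127.21], [12.03, 142.37], [-87.48, 267.48], [13.55, 161.25], [-162.69, 162.69]. Speed limits (degrees/s): [159.86, 159.86, 180, 180, 180, 180].

INTERFACE

Orientations are given as a 3x3 rotation matrix whose columns are the frame's x, y, z axes.
In Python, from workcell import r, read_camera gives the robot as it stands.
- The arm moves only by the shell command python3 -m handwheel 'ROWS' [OPENING] [FORCE]. ROWS is JSON, a list of rows, each an object of numbers: "x", "y", "z": the shift along the tool's x, y, z each as a share of 0.3 m, from -1 to 1; "wx", "wy", "wz": the turn, a rotation vector about the tool's x, y, z each as a share of 0.5 rad, from -1 to 1. In form: [{"x": .., "y": .., "z": .., "wx": .., "wy": .., "wz": ..}, ...]. A call has 1 to 8 rows; each row is the pose to reach, as a shift and turn from the pose commanded when the call began, along the tool's axes at that moment; what a row does not reach only later rows make up. A row lasts 1/8 s, in which the tool goes at most 62.5 mm and 10.7 degrees, less where a joint would pass 70% of its speed; a pose out of reach is approached as far as the arm can. A call with a number of a shift or a turn outside -1 to 1 is refused whole. A call with a gripper value outside its range is refused whole. OPENING is the opening, from 0 (shut) to 1 (fully open), set as the call begins (- or left out, the last holds). The fingers move at their own pace and stop on an object; FORCE is the grip in N (left out, the last holds). Time passes only in rows, so rows that repeat a pose let the fingers close. It gives the time, the measured TCP pose, the force, the opening and the grip force at its end, in the units of the state.
- r.get_obs(): the state, without advancing time (a new reading comes with each control period).
- read_camera(name): name is "scene" or "top" or "wrist"; returns a dict with "img" (400x640x3 uint8, blue, green, red), "z_map" (400x640 float32, m along the optical axis (not along the pixel's ray), 0 where there is no reading), "intrinsics" (3x3 intrinsics, pixels), "R" (3x3) and "t" (3): a world point X has camera coordinates R X + t. Camera axes: x right, y down, z forward; pixel columns grow to the right and rows downward; lengths in m; the calibration is good to about 2 mm. A picture is of the moment at which its call begins.
- r.close_job(): hands the job in; it is judged then, once.
The state is a dict: "time_s": time; "qpos": joint angles; "joint_velocities": joint speeds; "tau": joint torques, N m; "ee_pos": TCP position; "orientation": TCP orientation; "wrist_force": force on the tool from outside, world axes, zero at the start; "moment": the same for the moment, N m; "width": finger opening in m; "grasp_force": force on a finger pad.
Only numpy, scipy, OpenCV 4.12 (cv2) and the standard library are available. Lean on these libraries where they do the work, as an engineer would, in place of code of your own. Each camera call takes 0.05 s, during which the arm holds its last target. There are 200 camera calls.

TASK

Make up the pulley bracket for this order: drop the orange pulley wheel over the stub axle so that it lies flat on the bracket, then push the red-handled hairpin clip sideways onto the axle's neck, between the wheel and the axle's head, until it snaps past the bulge and its inner loop bears firmly against the axle. Feel for that stop and do not ram it, which would bend the clip (it must never take more than 14 N); let go, leaving the clip flat on the wheel and the other things on the counter where they are.

Things in the scene. Friction and masses are not known exactly. Their poses are not given: they have to be found in the camera images.
- bracket: Blue steel plate 90 x 70 x 10 mm, fixed, with an upright stub axle at its centre. Origin: centre of the plate's underside, z up. Heights above it: shoulder of 24 mm diameter, on which the wheel rests, 14 mm; axle of 14 mm diameter to 34 mm; neck of 10 mm diameter from 34 to 46 mm; head of 14 mm diameter to 51 mm, then a cone to 55 mm.
- axle_neck (a point): Point on the axle's centre line at mid neck, 41 mm above the bracket's origin. With the wheel on, the free neck is the 10 mm from the wheel's top (36 mm above the bracket's origin) to the head (46 mm).
- sheave: Loose orange plastic pulley wheel, 52 mm diameter, 22 mm thick, flat faces, bore 18 mm, a rope groove round its rim, about 0.09 kg. It lies flat; origin: centre of its underside, z along the bore.
- clip: Loose hairpin spring clip of 5 mm steel wire, lying flat, with a red rubber handle 26 x 16 x 16 mm (x, y, z), about 0.057 kg. Origin: centre of the handle's underside, level with the wire's underside; z up. Two spring legs run forward along +x, tips at x = 71 mm with a mouth 18 mm wide. It is pushed along its own +x; the axle meets the legs when about 64 mm ahead of the clip's origin.
- clip_seat (a point): Middle of the clip's pocket, 40 mm along the clip's +x from its origin, 2.5 mm up (mid wire). The stop is a rigid inner wire loop between the legs, bent by hand: its reach differs from clip to clip and is not measured, so the axle's centre line meets it anywhere from 34 to 46 mm along the clip's x. Pushed on with 6 N or more there the clip counts as home; over 14 N bends it.
- spare_sheave: Bystander: grey pulley wheel 70 mm diameter, 24 mm thick, bore too small. Origin: centre of its underside.
- bolt: Bystander: steel bolt standing on its head, 22 mm head, 55 mm tall. Origin: centre of its underside.
- tape_roll: Bystander: yellow roll 90 mm diameter, 24 mm tall. Origin: centre of its underside.
- screwdriver: Bystander: screwdriver lying flat. Origin on its underside.
- oil_bottle: Bystander: white bottle 56 mm diameter, 140 mm tall, red cap. Origin: centre of its underside.
- clip_bulge (a point): Point midway between the inward bulges of the legs, 58 mm along the clip's +x from its origin; the gap there is 5.6 mm at rest. Passing the 10 mm neck takes a push of about 3 to 7 N at the peak, then the clip snaps in; in the pocket behind, the legs grip the neck lightly and drag with up to 3 N.
There are look-alikes about, which are no part of the job. Leave any blue look-alike of the clip alone. There is more than one size of the sheave; the job needs the smaller.

How it is judged (in metres and radians):
On the way, in this order (a step that is already met when the one before it is completed fails the run):
1. the orange wheel lies flat on the bracket's shoulder, over the axle (horizontal distance between sheave and axle_neck below 0.005 m and z of sheave in the frame of bracket below 0.017 m and angle between sheave's own z axis and vertical below 0.1 rad), for 0.2 s.
2. the clip has snapped onto the neck and its inner loop is pressed against the axle with at least 6 N (x of axle_neck in the frame of clip between 0.032 and 0.047 m and y of axle_neck in the frame of clip between -0.003 and 0.003 m and z of clip_seat in the frame of axle_neck between -0.005 and 0.004 m and contact force between clip and bracket above 6 N), for 0.05 s.
At the end, for the whole second after the job is handed in: Wheel on the shoulder over the axle (within 5 mm, raised under 3 mm, tilt under 0.1 rad); clip snapped on the neck between wheel and head: the axle 32 to 52 mm along its x, 3 mm sideways, mid wire 36 to 45 mm above the bracket's origin, tilt under 0.2 rad; both let go and at rest (all of step 1 and x of axle_neck in the frame of clip between 0.032 and 0.052 m and y of axle_neck in the frame of clip between -0.003 and 0.003 m and z of clip_seat in the frame of axle_neck between -0.005 and 0.004 m and angle between clip's own z axis and vertical below 0.2 rad and linear speed of each of clip, sheave below 0.02 m/s); the robot touches nothing.
It fails at once if the clip is rammed against the bracket or its axle with more than 14 N (contact force between clip and bracket above 14 N).
It fails at once if a bystander is moved by more than 30 mm (distance of any of spare_sheave, bolt, tape_roll, screwdriver, oil_bottle from where it was at the start of the episode above 0.03 m).
It also fails if it takes over 70 s, if anything falls off the work surface, if the arm or the gripper's body presses on something with over 40 N, if the wrist force passes 120 N, or if a joint passes its speed limit or range.

## Working session

There is one attempt and no reset: what is moved stays moved. The work goes in short steps, Python scripts to look and compute and a shell command to move; the robot and the scene stay as the last step left them, time stands still between calls to the robot, and variables do not carry over. Pictures are saved under pics/ and viewed, at most 10 in all, crops included, and the job is handed in when it is done.

```bash
mkdir -p pics; ls
cat > h.py <<'E'
import numpy as np, cv2
from workcell import r, read_camera
def ray(c,u,v,z):
    K,R,t=map(np.array,(c["intrinsics"],c["R"],c["t"]));t=t.ravel()
    o=-R.T@t; d=R.T@np.linalg.solve(K,[u,v,1.]); return o+d*(z-o[2])/d[2]
def proj(c,X):
    p=np.array(c["R"])@X+np.array(c["t"]).ravel(); q=np.array(c["intrinsics"])@p; return q[:2]/q[2]
def pts(c):
    z=c["z_map"]; K,R,t=map(np.array,(c["intrinsics"],c["R"],c["t"]));t=t.ravel()
    v,u=np.mgrid[:z.shape[0],:z.shape[1]]
    p=np.stack([u,v,np.ones_like(u)],-1)@np.linalg.inv(K).T*z[...,None]
    return (p-t)@R
E
python3 - <<'E'
from h import *
for n in("top","scene"):
    c=read_camera(n); cv2.imwrite(f"pics/{n}0.png",c["img"]); np.savez(f"/tmp/{n}.npz",**c)
    print(n,-np.array(c["R"]).T@np.array(c["t"]).ravel(),np.array(c["R"]).round(2).tolist())
print(r.get_obs())
E
```

```text
pics
top [ 0.54835925 -0.02615214  1.01091811] [[-0.02, -1.0, -0.01], [-1.0, 0.02, -0.06], [0.06, 0.01, -1.0]]
scene [1.54314489 0.13326893 0.67306634] [[-0.15, 0.99, 0.02], [0.52, 0.1, -0.85], [-0.84, -0.11, -0.52]]
{'time_s': 0.1, 'qpos': array([ 6.36001714e+01,  1.64521449e+01,  9.04145372e+01, -6.21975999e-04,
        7.32591153e+01, -8.59447598e+00]), 'joint_velocities': array([ 0.11962518, -0.03311957, -0.22968986, -0.09820919, -0.0155995 ,
       -0.02342458]), 'tau': array([ 3.70648168e-04, -4.07293868e+01, -2.93699509e+01, -1.39228828e-04,
        3.42576393e-03, -1.05761586e-05]), 'ee_pos': array([0.2061112 , 0.64213458, 0.2300404 ]), 'orientation': array([[-9.52101636e-01,  3.05780214e-01, -9.66914141e-04],
       [ 3.05781577e-01,  9.52099649e-01, -1.97123039e-03],
       [ 3.17835364e-04, -2.17247621e-03, -9.99997590e-01]]), 'wrist_force': array([ 0.3129219 ,  0.41502126, -0.41215337]), 'moment': array([-0.00672541,  0.0320862 ,  0.00206897]), 'grasp_force': 0.0, 'width': 0.08525691749931538}
```

View pics/top0.png

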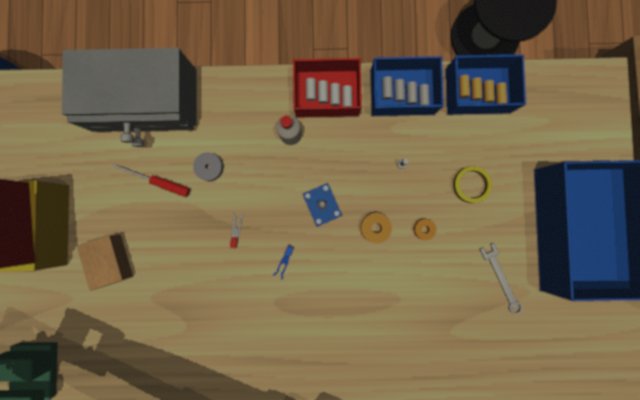

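View pics/scene0.png

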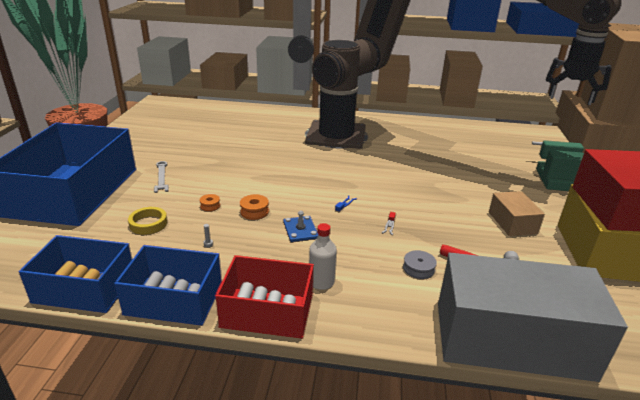

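The top view shows the small orange wheel at (425,229), the larger look-alike at (376,227), the bracket at (322,205), and the red clip with its handle at (234,241) and legs pointing up (world +x). The blue clip look-alike is at (285,262). The scene view agrees.

Run:
```python
from h import *
c=dict(np.load("/tmp/top.npz")); P=pts(c); h=cv2.cvtColor(c["img"],cv2.COLOR_BGR2HSV)
def m(lo,hi,box):
    k=cv2.inRange(h,lo,hi); b=np.zeros_like(k); x0,y0,x1,y1=box; b[y0:y1,x0:x1]=k[y0:y1,x0:x1]; return b
def cen(n,k,z):
    cs,_=cv2.findContours(k,0,2); q=max(cs,key=cv2.contourArea); (u,v),s,a=cv2.minAreaRect(q)
    print(n,(u,v),s,a,ray(c,u,v,z).round(4),"zmax",np.nanpercentile(P[...,2][k>0],[50,95]).round(4)); return q
cen("sheave",m((5,150,120),(22,255,255),(405,210,450,250)),.022)
cen("big",m((5,150,120),(22,255,255),(350,205,402,250)),.022)
q=cen("bracket",m((100,120,60),(125,255,255),(295,175,350,235)),.01)
print(cv2.boxPoints(cv2.minAreaRect(q)).tolist())
b=cv2.boxPoints(cv2.minAreaRect(q)); w=[ray(c,*p,.01)[:2] for p in b]; print(np.round(w,4))
k=m((0,150,80),(6,255,255),(220,205,250,255))|m((172,150,80),(180,255,255),(220,205,250,255)); cen("handle",k,.016)
print(c["intrinsics"].round(1).tolist())
```

```text
sheave (425.0, 229.0) (20.0, 20.0) 90.0 [ 0.5254 -0.2733  0.022 ] zmax [0.0218 0.025 ]
big (375.5, 227.5) (29.0, 29.0) 90.0 [ 0.531  -0.1539  0.022 ] zmax [0.0312 0.0343]
bracket (321.78033447265625, 204.2836151123047) (34.0123405456543, 25.70966339111328) 66.37062072753906 [ 0.59   -0.0247  0.01  ] zmax [0.0098 0.0128]
[[303.1868896484375, 193.8557586669922], [326.740966796875, 183.5508270263672], [340.373779296875, 214.7114715576172], [316.8197021484375, 225.0164031982422]]
[[ 0.6165  0.0208]
 [ 0.641  -0.0378]
 [ 0.5636 -0.07  ]
 [ 0.5392 -0.0116]]
handle (233.5, 242.5) (9.0, 5.0) 90.0 [0.5001 0.1924 0.016 ] zmax [0.0153 0.0174]
[[406.5, 0.0, 318.2], [0.0, 406.5, 197.3], [0.0, 0.0, 1.0]]
```

```bash
python3 -m handwheel '[{"x":-0.7,"y":-0.57,"z":0,"wx":0,"wy":0,"wz":-0.62},{"x":-0.7,"y":-0.57,"z":0,"wx":0,"wy":0,"wz":-0.62},{"x":-0.7,"y":-0.57,"z":0,"wx":0,"wy":0,"wz":-0.62},{"x":-0.7,"y":-0.57,"z":0,"wx":0,"wy":0,"wz":-0.62},{"x":-0.7,"y":-0.57,"z":0,"wx":0,"wy":0,"wz":-0.62},{"x":-0.7,"y":-0.57,"z":0,"wx":0,"wy":0,"wz":-0.62}]' 1 60
python3 - <<'E'
from h import *
o=r.get_obs();c=read_camera("wrist");Q=o["orientation"]
C=-np.array(c["R"]).T@np.array(c["t"]).ravel()
print(o["ee_pos"],Q.round(3).tolist(),o["qpos"].round(1)); print("cam in tool",Q.T@(C-o["ee_pos"]),"axis in tool",Q.T@np.array(c["R"])[2], c["intrinsics"])
E
```

```text
time_s: 0.85
ee_pos: [0.3546, 0.4144, 0.231]
orientation: [[-1.0, 0.004, -0.001], [0.004, 1.0, -0.0], [0.001, -0.0, -1.0]]
wrist_force: [-0.7, 0.2, 0.6]
width: 0.0855
grasp_force: 0.0
[0.35463144 0.4143581  0.23095172] [[-1.0, 0.004, -0.001], [0.004, 1.0, -0.0], [0.001, -0.0, -1.0]] [ 3.880e+01  1.000e-01  1.086e+02  0.000e+00  7.130e+01 -5.100e+01]
cam in tool [ 0.07772922 -0.00092168 -0.14196901] axis in tool [-3.04722321e-01  5.49240909e-04  9.52441077e-01] [[291.94179515   0.         323.43068892]
 [  0.         291.94179515 202.62907437]
 [  0.           0.           1.        ]]
```

```bash
python3 -m handwheel '[{"x":-0.42,"y":-0.72,"z":0.05},{"x":-0.42,"y":-0.72,"z":0.05},{"x":-0.42,"y":-0.72,"z":0.05},{"x":-0.42,"y":-0.72,"z":0.05},{"x":-0.42,"y":-0.72,"z":0.05},{"x":-0.42,"y":-0.72,"z":0.05}]'
python3 - <<'E'
from h import *
c=read_camera("wrist"); cv2.imwrite("pics/w1.png",c["img"]); np.savez("/tmp/w1.npz",**c)
E
python3 -m handwheel '[{"x":-0.2,"y":-0.75,"z":0},{"x":-0.2,"y":-0.75,"z":0},{"x":-0.2,"y":-0.75,"z":0},{"x":-0.2,"y":-0.75,"z":0},{"x":-0.2,"y":-0.75,"z":0},{"x":-0.2,"y":-0.75,"z":0}]'
python3 - <<'E'
from h import *
c=read_camera("wrist"); cv2.imwrite("pics/w2.png",c["img"]); np.savez("/tmp/w2.npz",**c)
E
```

```text
invalid input at $[0]: expected keys x, y, z, wx, wy, wz
invalid input at $[0]: expected keys x, y, z, wx, wy, wz
```

View pics/w1.png

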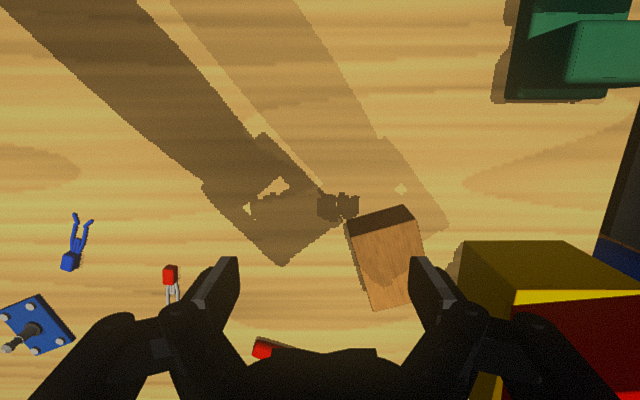

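View pics/w2.png

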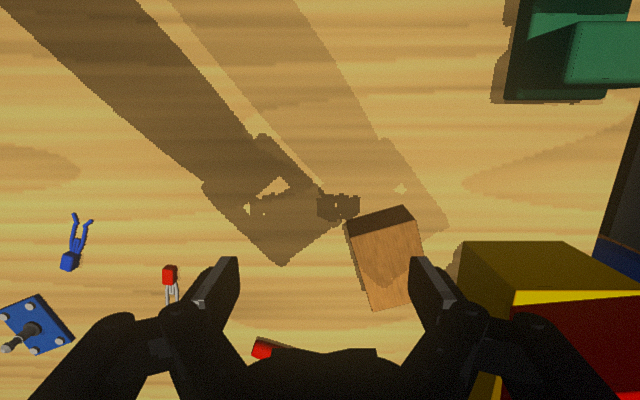

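Both pictures are from the unmoved pose because the rows need all six keys. They show the red clip at (170,275) with its legs pointing down the image, and the bracket at (35,325).

```bash
python3 -m handwheel '[{"x":-0.45,"y":-0.72,"z":0.05,"wx":0,"wy":0,"wz":0},{"x":-0.45,"y":-0.72,"z":0.05,"wx":0,"wy":0,"wz":0},{"x":-0.45,"y":-0.72,"z":0.05,"wx":0,"wy":0,"wz":0},{"x":-0.45,"y":-0.72,"z":0.05,"wx":0,"wy":0,"wz":0},{"x":-0.45,"y":-0.72,"z":0.05,"wx":0,"wy":0,"wz":0},{"x":-0.45,"y":-0.72,"z":0.05,"wx":0,"wy":0,"wz":0}]' | head -2
python3 - <<'E'
from h import *
c=read_camera("wrist"); cv2.imwrite("pics/w3.png",c["img"]); np.savez("/tmp/w3.npz",**c)
E
python3 -m handwheel '[{"x":-0.3,"y":-0.75,"z":0,"wx":0,"wy":0,"wz":0},{"x":-0.3,"y":-0.75,"z":0,"wx":0,"wy":0,"wz":0},{"x":-0.3,"y":-0.75,"z":0,"wx":0,"wy":0,"wz":0},{"x":-0.3,"y":-0.75,"z":0,"wx":0,"wy":0,"wz":0},{"x":-0.3,"y":-0.75,"z":0,"wx":0,"wy":0,"wz":0},{"x":-0.3,"y":-0.75,"z":0,"wx":0,"wy":0,"wz":0}]' | head -2
python3 - <<'E'
from h import *
c=read_camera("wrist"); cv2.imwrite("pics/w4.png",c["img"]); np.savez("/tmp/w4.npz",**c)
a=np.load("/tmp/w3.npz")["img"]
cv2.imwrite("pics/both.png",np.hstack([cv2.resize(a[80:380,120:520],None,fx=1,fy=1),c["img"][80:380,120:520]]))
E
```

```text
time_s: 1.75
ee_pos: [0.4886, 0.2004, 0.2161]
time_s: 2.55
ee_pos: [0.5784, -0.0235, 0.2161]
```

View pics/both.png

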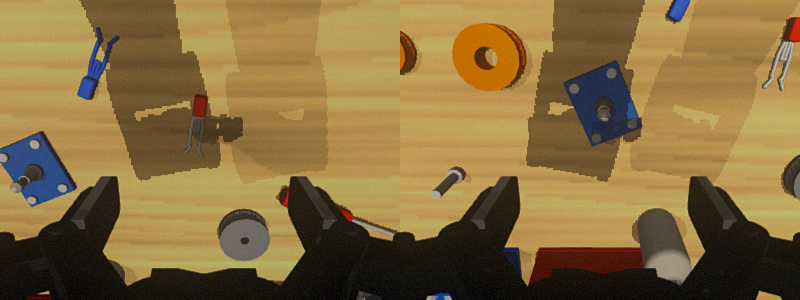

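Left half: red clip handle at w3 pixel (320,185), with its legs running to about (315,230). Right half: bracket with its axle head at w4 pixel (324,197).

Run:
```python
from h import *
c=dict(np.load("/tmp/w4.npz")); P=pts(c); h=cv2.cvtColor(c["img"],cv2.COLOR_BGR2HSV)
s=np.zeros(h.shape[:2],bool); s[130:260,270:380]=1
for lo,hi in((.044,.06),(.047,.06),(.05,.06)):
    k=s&(P[...,2]>lo)&(P[...,2]<hi); 
    if k.any(): print("head",k.sum(),P[k].mean(0).round(4),(P[k].min(0)[:2]+P[k].max(0)[:2])/2,np.ptp(P[k],axis=0).round(4),P[k][:,2].max())
k=s&(abs(P[...,2]-.01)<.004); q=P[k][:,:2].astype(np.float32); R=cv2.minAreaRect(q*1000); print("plate",R)
c=dict(np.load("/tmp/w3.npz")); P=pts(c); h=cv2.cvtColor(c["img"],cv2.COLOR_BGR2HSV)
s=np.zeros(h.shape[:2],bool); s[160:250,290:345]=1
red=s&((h[...,0]<8)|(h[...,0]>172))&(h[...,1]>150)
k=red&(P[...,2]>.012); print("handle",P[k].mean(0),(P[k].min(0)+P[k].max(0))/2,cv2.minAreaRect((P[k][:,:2]*1000).astype(np.float32)))
u=np.argwhere(red); print("px",u.min(0),u.max(0))
k=s&~red&(P[...,2]>.003)&(P[...,2]<.012); q=P[k]
L=q[q[:,0]>q[:,0].max()-.02]; print("tips",k.sum(),q.max(0),q.min(0),"tipsmid",(L[:,:2].min(0)+L[:,:2].max(0))/2,q.mean(0))
g=cv2.resize(c["img"][150:250,270:370],None,fx=5,fy=5,interpolation=2); cv2.imwrite("pics/clip.png",g)
```

```text
head 135 [ 0.5887 -0.0242  0.052 ] [ 0.58945909 -0.02451663] [0.0132 0.0133 0.0103] 0.05549073815770301
head 130 [ 0.5888 -0.0243  0.0523] [ 0.58945909 -0.02455155] [0.0132 0.0132 0.0085] 0.05549073815770301
head 115 [ 0.5891 -0.0242  0.0527] [ 0.58952503 -0.02453421] [0.0129 0.0132 0.0053] 0.05549073815770301
plate ((589.9268798828125, -24.15285873413086), (90.26506805419922, 70.01179504394531), 22.6181583404541)
handle [0.49885054 0.1949868  0.01787603] [0.46157124 0.19495043 0.18513858] ((461.87762451171875, 198.73507690429688), (15.243703842163086, 101.48788452148438), 84.30526733398438)
px [175 313] [196 326]
tips 347 [0.57198311 0.20421995 0.01183389] [0.48640831 0.17284099 0.00301312] tipsmid [0.5623802  0.18535766] [0.53496497 0.19001075 0.00443813]
```

View pics/clip.png

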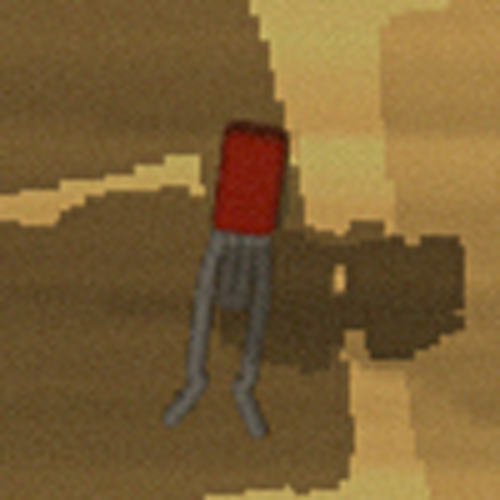

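The crop shows the handle centred at crop (252,180) and the tips' midpoint at (215,428), so the clip heads about 8° toward −y. The axle is at about (0.5897,−0.0243). Next I go above the small wheel.

```bash
python3 -m handwheel '[{"x":0.177,"y":-0.833,"z":0,"wx":0,"wy":0,"wz":0},{"x":0.177,"y":-0.833,"z":0,"wx":0,"wy":0,"wz":0},{"x":0.177,"y":-0.833,"z":0,"wx":0,"wy":0,"wz":0},{"x":0.177,"y":-0.833,"z":0.2,"wx":0,"wy":0,"wz":0},{"x":0.177,"y":-0.833,"z":0.3,"wx":0,"wy":0,"wz":0},{"x":0.177,"y":-0.833,"z":0.3,"wx":0,"wy":0,"wz":0},{"x":0.177,"y":-0.833,"z":0.3,"wx":0,"wy":0,"wz":0}]' | head -3
python3 - <<'E'
from h import *
c=read_camera("wrist"); np.savez("/tmp/w5.npz",**c); P=pts(c); h=cv2.cvtColor(c["img"],cv2.COLOR_BGR2HSV)
k=(h[...,0]>5)&(h[...,0]<22)&(h[...,1]>170)&(abs(P[...,2]-.022)<.003)&(np.hypot(P[...,0]-.525,P[...,1]+.273)<.05)
(x,y),R=cv2.minEnclosingCircle((P[k][:,:2]*1000).astype(np.float32)); o=r.get_obs()
print(k.sum(),x,y,R,P[k].mean(0),o["ee_pos"]); d=np.array([x/1000,y/1000,.006])-o["ee_pos"]; print("shares",o["orientation"].T@d/.3)
E
```

```text
time_s: 3.48
ee_pos: [0.5266, -0.274, 0.1277]
orientation: [[-1.0, -0.001, 0.001], [-0.001, 1.0, -0.001], [-0.001, -0.001, -1.0]]
2237 525.0997314453125 -274.05029296875 26.09220314025879 [ 0.52422352 -0.27398638  0.02134119] [ 0.52716764 -0.27433581  0.12875618]
shares [0.00817317 0.00176208 0.40916101]
```

```bash
python3 -m handwheel '[{"x":0.008,"y":0.002,"z":0.2,"wx":0,"wy":0,"wz":0},{"x":0.008,"y":0.002,"z":0.35,"wx":0,"wy":0,"wz":0},{"x":0.008,"y":0.002,"z":0.415,"wx":0,"wy":0,"wz":0},{"x":0.008,"y":0.002,"z":0.415,"wx":0,"wy":0,"wz":0},{"x":0.008,"y":0.002,"z":0.415,"wx":0,"wy":0,"wz":0}]'
python3 -m handwheel '[{"x":0,"y":0,"z":0,"wx":0,"wy":0,"wz":0},{"x":0,"y":0,"z":0,"wx":0,"wy":0,"wz":0},{"x":0,"y":0,"z":0,"wx":0,"wy":0,"wz":0},{"x":0,"y":0,"z":0,"wx":0,"wy":0,"wz":0},{"x":0,"y":0,"z":0,"wx":0,"wy":0,"wz":0},{"x":0,"y":0,"z":0,"wx":0,"wy":0,"wz":0},{"x":0,"y":0,"z":-0.2,"wx":0,"wy":0,"wz":0},{"x":0,"y":0,"z":-0.4,"wx":0,"wy":0,"wz":0}]' 0 50
```

```text
time_s: 4.15
ee_pos: [0.525, -0.2759, 0.0046]
orientation: [[-1.0, 0.0, 0.004], [0.0, 1.0, -0.003], [-0.004, -0.003, -1.0]]
wrist_force: [-0.1, -0.6, 0.9]
width: 0.0853
grasp_force: 0.0
time_s: 5.15
ee_pos: [0.5219, -0.2741, 0.1216]
orientation: [[-1.0, 0.001, -0.003], [0.001, 1.0, 0.002], [0.003, 0.002, -1.0]]
wrist_force: [1.4, -1.2, -0.7]
width: 0.0492
grasp_force: 52.5
```

```bash
python3 -m handwheel '[{"x":-0.222,"y":0.832,"z":0,"wx":0,"wy":0,"wz":0},{"x":-0.222,"y":0.832,"z":0,"wx":0,"wy":0,"wz":0},{"x":-0.222,"y":0.832,"z":0,"wx":0,"wy":0,"wz":0},{"x":-0.222,"y":0.832,"z":0,"wx":0,"wy":0,"wz":0},{"x":-0.222,"y":0.832,"z":0,"wx":0,"wy":0,"wz":0},{"x":-0.222,"y":0.832,"z":0,"wx":0,"wy":0,"wz":0},{"x":-0.222,"y":0.832,"z":0,"wx":0,"wy":0,"wz":0},{"x":-0.222,"y":0.832,"z":0,"wx":0,"wy":0,"wz":0}]'
cat > wh.py <<'E'
from h import *
c=read_camera("wrist"); P=pts(c); h=cv2.cvtColor(c["img"],cv2.COLOR_BGR2HSV); o=r.get_obs()
e=o["ee_pos"]; cv2.imwrite("pics/wh%d.png"%(o["time_s"]*100),c["img"])
k=(h[...,0]>5)&(h[...,0]<22)&(h[...,1]>150)&(np.linalg.norm(P-e,axis=-1)<.06)
z=np.median(P[k][:,2]); t=k&(abs(P[...,2]-z)<.004); q=P[t]
A=np.c_[q[:,:2]-q[:,:2].mean(0),np.ones(len(q))]; print("plane slope",np.linalg.lstsq(A,q[:,2],rcond=None)[0])
(x,y),R=cv2.minEnclosingCircle((q[:,:2]*1000).astype(np.float32)); print(len(q),"wheel",x,y,R,"ztop",z,"tcp",e)
# bore: hole contour inside the mask
cs,hi=cv2.findContours(t.astype(np.uint8),cv2.RETR_CCOMP,2)
for a,b in zip(cs,hi[0]):
    if b[3]>=0 and cv2.contourArea(a)>60:
        (u,v),s,_=cv2.fitEllipse(a); print("bore",s,ray(c,u,v,z))
d=np.array([.5897-x/1000,-.0243-y/1000,0]); print("shares",o["orientation"].T@d/.3)
E
python3 wh.py
```

```text
time_s: 6.15
ee_pos: [0.5896, -0.0268, 0.1217]
orientation: [[-1.0, 0.003, -0.0], [0.003, 1.0, -0.0], [0.0, -0.0, -1.0]]
wrist_force: [-0.0, 0.1, -1.5]
width: 0.0494
grasp_force: 52.6
plane slope [ 4.47305561e-03 -1.32184377e-04  1.39352316e-01]
7302 wheel 582.8955078125 -27.6304931640625 38.2045783996582 ztop 0.13934343927124562 tcp [ 0.58959431 -0.02664463  0.12177551]
bore (28.156524658203125, 35.73020935058594) [ 0.5892181  -0.02762092  0.13934344]
shares [-2.26487265e-02  1.11686384e-02 -4.93789253e-06]
```

```bash
python3 -m handwheel '[{"x":-0.001,"y":0.011,"z":0,"wx":0,"wy":0,"wz":0},{"x":-0.001,"y":0.011,"z":0.1,"wx":0,"wy":0,"wz":0},{"x":-0.001,"y":0.011,"z":0.2,"wx":0,"wy":0,"wz":0},{"x":-0.001,"y":0.011,"z":0.23,"wx":0,"wy":0,"wz":0},{"x":-0.001,"y":0.011,"z":0.25,"wx":0,"wy":0,"wz":0},{"x":-0.001,"y":0.011,"z":0.25,"wx":0,"wy":0,"wz":0}]'
python3 wh.py
```

```text
time_s: 6.95
ee_pos: [0.5905, -0.0221, 0.0474]
orientation: [[-1.0, 0.001, 0.001], [0.001, 1.0, -0.0], [-0.001, -0.0, -1.0]]
wrist_force: [-0.2, -0.5, -1.1]
width: 0.0489
grasp_force: 52.5
plane slope [0.00434978 0.00107029 0.06501697]
7256 wheel 583.9615478515625 -23.036537170410156 38.40277099609375 ztop 0.06501620209549623 tcp [ 0.59051168 -0.02217862  0.04767138]
bore (28.057069778442383, 35.60716247558594) [ 0.59010376 -0.02299008  0.0650162 ]
shares [-1.91309212e-02 -4.19901489e-03  1.59108705e-05]
```

```bash
python3 -m handwheel '[{"x":0,"y":-0.004,"z":0.03,"wx":0,"wy":0,"wz":0},{"x":0,"y":-0.004,"z":0.06,"wx":0,"wy":0,"wz":0},{"x":0,"y":-0.004,"z":0.08,"wx":0,"wy":0,"wz":0},{"x":0,"y":-0.004,"z":0.09,"wx":0,"wy":0,"wz":0},{"x":0,"y":-0.004,"z":0.095,"wx":0,"wy":0,"wz":0},{"x":0,"y":-0.004,"z":0.095,"wx":0,"wy":0,"wz":0}]'
python3 wh.py
```

```text
time_s: 7.75
ee_pos: [0.5902, -0.0232, 0.0184]
orientation: [[-1.0, 0.001, 0.0], [0.001, 1.0, -0.0], [-0.0, -0.0, -1.0]]
wrist_force: [-0.2, -0.1, -1.0]
width: 0.0495
grasp_force: 52.6
plane slope [0.00611872 0.00096378 0.03600533]
6709 wheel 583.0794677734375 -23.906234741210938 37.96429443359375 ztop 0.035921709536960764 tcp [ 0.59032638 -0.0231656   0.01851972]
bore (36.99639129638672, 47.644256591796875) [ 0.59464525 -0.0242418   0.03592171]
shares [-2.20693446e-02 -1.29721661e-03  1.11214527e-05]
```

```bash
python3 -m handwheel '[{"x":0,"y":0,"z":0,"wx":0,"wy":0,"wz":0},{"x":0,"y":0,"z":0,"wx":0,"wy":0,"wz":0},{"x":0,"y":0,"z":0,"wx":0,"wy":0,"wz":0},{"x":0,"y":0,"z":0,"wx":0,"wy":0,"wz":0},{"x":0,"y":0,"z":-0.1,"wx":0,"wy":0,"wz":0},{"x":0,"y":0,"z":-0.3,"wx":0,"wy":0,"wz":0},{"x":0,"y":0,"z":-0.5,"wx":0,"wy":0,"wz":0},{"x":0,"y":0,"z":-0.5,"wx":0,"wy":0,"wz":0}]' 1
python3 - <<'E'
from h import *
c=read_camera("wrist"); np.savez("/tmp/w6.npz",**c); P=pts(c); h=cv2.cvtColor(c["img"],cv2.COLOR_BGR2HSV)
n=np.hypot(P[...,0]-.5897,P[...,1]+.0243)<.045
k=n&(h[...,0]>5)&(h[...,0]<22)&(h[...,1]>150)&(abs(P[...,2]-.036)<.004)
print("wheel",k.sum(),cv2.minEnclosingCircle((P[k][:,:2]*1000).astype(np.float32)),P[k][:,2].mean(),P[k][:,2].std())
k=n&(P[...,2]>.047)&(P[...,2]<.06); print("head",(P[k].min(0)+P[k].max(0))/2,r.get_obs()["ee_pos"])
E
```

```text
time_s: 8.8
ee_pos: [0.5941, -0.0239, 0.1757]
orientation: [[-1.0, 0.001, 0.013], [0.001, 1.0, -0.003], [-0.013, -0.003, -1.0]]
wrist_force: [-0.4, -0.5, 0.1]
width: 0.0851
grasp_force: 0.0
wheel 1785 ((591.4801025390625, -24.00230598449707), 25.999614715576172) 0.035311524179273523 0.0007193784659623864
head [ 0.58930034 -0.02449341  0.05133195] [ 0.59199079 -0.02351579  0.17198555]
```

```bash
python3 -m handwheel '[{"x":0.312,"y":0.728,"z":0,"wx":0,"wy":0,"wz":0.3},{"x":0.312,"y":0.728,"z":0,"wx":0,"wy":0,"wz":0.3},{"x":0.312,"y":0.728,"z":0,"wx":0,"wy":0,"wz":0.3},{"x":0.312,"y":0.728,"z":0,"wx":0,"wy":0,"wz":0.3},{"x":0.312,"y":0.728,"z":0.1,"wx":0,"wy":0,"wz":0.3},{"x":0.312,"y":0.728,"z":0.17,"wx":0,"wy":0,"wz":0.3},{"x":0.312,"y":0.728,"z":0.17,"wx":0,"wy":0,"wz":0.3},{"x":0.312,"y":0.728,"z":0.17,"wx":0,"wy":0,"wz":0.3}]'
cat > cl.py <<'E'
from h import *
c=read_camera("wrist"); o=r.get_obs(); P=pts(c); h=cv2.cvtColor(c["img"],cv2.COLOR_BGR2HSV); e=o["ee_pos"]
n=np.hypot(P[...,0]-e[0],P[...,1]-e[1])<.1
red=n&((h[...,0]<8)|(h[...,0]>172))&(h[...,1]>150)
t=red&(abs(P[...,2]-.016)<.0035); (a,b,_)=cv2.minAreaRect((P[t][:,:2]*1000).astype(np.float32))
print("top",t.sum(),a,b,_,P[t].mean(0))
w=n&(h[...,1]<70)&(P[...,2]>.0025)&(P[...,2]<.008)&(P[...,0]<e[0]+.075)&(abs(P[...,1]-e[1])<.03); q=P[w][:,:2]
H=P[t].mean(0)[:2]; s=np.hypot(*(q-H).T); print("wire",w.sum(),s.max())
for lo,hi in((.015,.035),(.035,.055),(.055,.075)):
    g=q[(s>lo)&(s<hi)]
    if len(g)>5:
        m=(g.min(0)+g.max(0))/2; d=m-H; print(lo,m.round(4),"ang",np.degrees(np.arctan2(d[1],d[0])),"spread y",np.ptp(g[:,1]))
print("tcp",e,"yaw of -x",np.degrees(np.arctan2(-o["orientation"][1,0],-o["orientation"][0,0])))
cv2.imwrite("pics/cl.png",cv2.resize(c["img"][100:300,220:420],None,fx=3,fy=3))
E
python3 cl.py
```

```text
time_s: 9.85
ee_pos: [0.4966, 0.1951, 0.1171]
orientation: [[-0.989, 0.151, -0.001], [0.151, 0.989, -0.0], [0.001, -0.0, -1.0]]
wrist_force: [0.6, -1.3, -1.1]
width: 0.0851
grasp_force: 0.0
top 456 (499.33209228515625, 194.8839569091797) (15.179983139038086, 24.82166290283203) 81.7491455078125 [0.49913864 0.19505457 0.01498066]
wire 543 0.07197756280664794
0.015 [0.5251 0.1909] ang -8.989962392728517 spread y 0.017850789371736203
0.035 [0.5429 0.1887] ang -8.223892647554901 spread y 0.01998719414046235
0.055 [0.5616 0.1851] ang -9.038735312393692 spread y 0.02574842569521882
tcp [0.49711341 0.19519304 0.11778089] yaw of -x -8.662045247643277
```

View pics/cl.png

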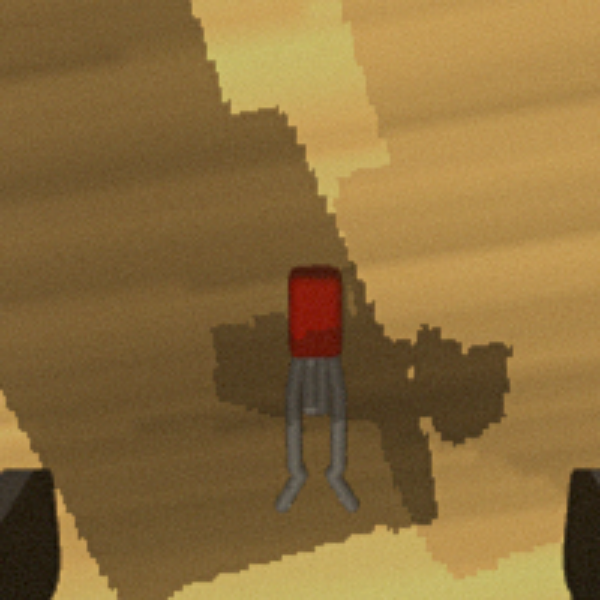

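The clip is aligned with the tool: handle at crop (315,312), legs straight down to (318,505). Grasping it now.

```bash
python3 -m handwheel '[{"x":-0.007,"y":0,"z":0.2,"wx":0,"wy":0,"wz":0},{"x":-0.007,"y":0,"z":0.33,"wx":0,"wy":0,"wz":0},{"x":-0.007,"y":0,"z":0.379,"wx":0,"wy":0,"wz":0},{"x":-0.007,"y":0,"z":0.379,"wx":0,"wy":0,"wz":0},{"x":-0.007,"y":0,"z":0.379,"wx":0,"wy":0,"wz":0}]' 1 | head -2
python3 -m handwheel '[{"x":0,"y":0,"z":0,"wx":0,"wy":0,"wz":0},{"x":0,"y":0,"z":0,"wx":0,"wy":0,"wz":0},{"x":0,"y":0,"z":0,"wx":0,"wy":0,"wz":0},{"x":0,"y":0,"z":0,"wx":0,"wy":0,"wz":0},{"x":0,"y":0,"z":0,"wx":0,"wy":0,"wz":0},{"x":0,"y":0,"z":0,"wx":0,"wy":0,"wz":0},{"x":0,"y":0,"z":0,"wx":0,"wy":0,"wz":0},{"x":0,"y":0,"z":0,"wx":0,"wy":0,"wz":0}]' 0 80
python3 -m handwheel '[{"x":0,"y":0,"z":-0.1,"wx":0,"wy":0,"wz":0},{"x":0,"y":0,"z":-0.2,"wx":0,"wy":0,"wz":0},{"x":0,"y":0,"z":-0.3,"wx":0,"wy":0,"wz":0},{"x":0,"y":0,"z":-0.3,"wx":0,"wy":0,"wz":0}]'
```

```text
time_s: 10.52
ee_pos: [0.5006, 0.1953, 0.0058]
time_s: 11.52
ee_pos: [0.4991, 0.1951, 0.0041]
orientation: [[-0.989, 0.15, 0.001], [0.15, 0.989, 0.0], [-0.001, 0.0, -1.0]]
wrist_force: [-1.7, -0.2, 5.1]
width: 0.0139
grasp_force: 81.1
time_s: 12.02
ee_pos: [0.5003, 0.1953, 0.0955]
orientation: [[-0.989, 0.15, 0.005], [0.15, 0.989, 0.001], [-0.005, 0.002, -1.0]]
wrist_force: [-0.6, 0.5, -0.8]
width: 0.0135
grasp_force: 80.4
```

```bash
python3 -m handwheel '[{"x":-0.1,"y":-0.679,"z":0,"wx":0,"wy":0,"wz":0},{"x":-0.1,"y":-0.679,"z":0,"wx":0,"wy":0,"wz":0},{"x":-0.1,"y":-0.679,"z":0,"wx":0,"wy":0,"wz":0},{"x":-0.1,"y":-0.679,"z":0,"wx":0,"wy":0,"wz":0},{"x":-0.1,"y":-0.679,"z":0,"wx":0,"wy":0,"wz":0},{"x":-0.1,"y":-0.679,"z":0,"wx":0,"wy":0,"wz":0},{"x":-0.1,"y":-0.679,"z":0,"wx":0,"wy":0,"wz":0}]'
cat > cv.py <<'E'
import sys
from h import *
c=read_camera("wrist"); o=r.get_obs(); P=pts(c); e=o["ee_pos"]; Q=o["orientation"]
h=cv2.cvtColor(c["img"],cv2.COLOR_BGR2HSV)
T=(P-e)@Q   # tool frame
k=(c["z_map"]>0)&(T[...,0]<-.014)&(T[...,0]>-.08)&(abs(T[...,1])<.02)&(T[...,2]<.01)&(T[...,2]>-.012)
q=T[k]; print("wire tool-frame n",len(q))
for a in range(-15,-80,-8):
    g=q[(q[:,0]<a/1e3)&(q[:,0]>(a-8)/1e3)]
    if len(g)>3: print(a,"y",g[:,1].min().round(4),g[:,1].max().round(4),"mid",(g[:,1].min()+g[:,1].max()).round(4)/2,"z",np.median(g[:,2]).round(4))
n=np.hypot(P[...,0]-.5897,P[...,1]+.0243)<.02
g=P[n&(P[...,2]>.047)&(P[...,2]<.06)]
print("head",(g.min(0)+g.max(0))/2 if len(g) else None,"axle in tool",Q.T@(np.array([.5894,-.0244,.041])-e),"tcp",e,"F",o["wrist_force"],Q.T@o["wrist_force"])
cv2.imwrite("pics/cv%d.png"%(o["time_s"]*100),cv2.resize(c["img"][130:380,170:470],None,fx=2,fy=2))
E
python3 cv.py
```

```text
time_s: 12.9
ee_pos: [0.4976, -0.0094, 0.0933]
orientation: [[-0.989, 0.148, -0.001], [0.148, 0.989, 0.0], [0.001, 0.0, -1.0]]
wrist_force: [-0.5, -0.7, -0.7]
width: 0.0139
grasp_force: 80.4
wire tool-frame n 1252
-15 y -0.0078 0.007 mid -0.0004 z 0.0001
-23 y -0.0084 0.0071 mid -0.00065 z 0.0002
-31 y -0.0092 0.0079 mid -0.00065 z 0.0004
-39 y -0.0093 0.0092 mid -5e-05 z 0.0004
-47 y -0.0094 0.0094 mid -0.0 z 0.0005
-55 y -0.0102 0.0101 mid -0.0 z 0.0006
-63 y -0.0103 0.0102 mid -0.0 z 0.0022
head [ 0.58908575 -0.02302794  0.05112329] axle in tool [-0.09292453 -0.00115622  0.05238321] tcp [ 0.49768813 -0.00951378  0.09341793] F [ 0.19717102  0.58660666 -0.23514724] [-0.10825153  0.60928619  0.23522321]
```

```bash
python3 -m handwheel '[{"x":0,"y":0,"z":0.08,"wx":0,"wy":0,"wz":0},{"x":0,"y":0,"z":0.14,"wx":0,"wy":0,"wz":0},{"x":0,"y":0,"z":0.166,"wx":0,"wy":0,"wz":0},{"x":0,"y":0,"z":0.166,"wx":0,"wy":0,"wz":0},{"x":0,"y":0,"z":0.166,"wx":0,"wy":0,"wz":0},{"x":0,"y":0,"z":0.166,"wx":0,"wy":0,"wz":0}]'
python3 cv.py; ls pics | grep ^cv
```

```text
time_s: 13.7
ee_pos: [0.4985, -0.011, 0.0447]
orientation: [[-0.989, 0.15, 0.002], [0.15, 0.989, -0.0], [-0.002, -0.0, -1.0]]
wrist_force: [0.6, 0.3, -0.3]
width: 0.0135
grasp_force: 80.4
wire tool-frame n 1346
-15 y -0.0078 0.0064 mid -0.0007 z -0.0002
-23 y -0.0085 0.007 mid -0.00075 z -0.0001
-31 y -0.0092 0.0078 mid -0.00075 z 0.0001
-39 y -0.0099 0.0091 mid -0.0004 z 0.0002
-47 y -0.0095 0.0093 mid -0.0001 z 0.0002
-55 y -0.0102 0.0101 mid -0.0001 z 0.0003
-63 y -0.0114 0.0119 mid 0.00025 z 0.0091
-71 y -0.0056 0.0048 mid -0.0004 z 0.0095
head None axle in tool [-0.09203823  0.00044005  0.00367825] tcp [ 0.49833425 -0.0110139   0.04454993] F [-0.56415589  0.38735203 -0.85795657] [0.61711831 0.29837661 0.8570527 ]
cv1295.png
cv1375.png
```

View pics/cv1375.png

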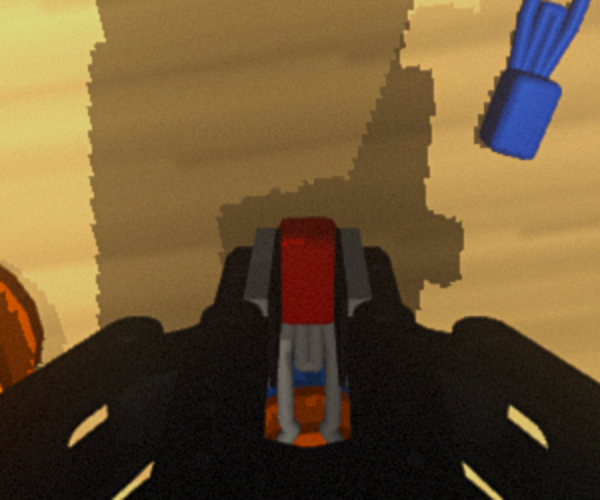

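The clip sits straight in the grip; the gripper body hides the axle. The wire is near the top of the neck gap, so I lower it 2 mm while advancing.

```bash
python3 -m handwheel '[{"x":-0.01,"y":0,"z":0.007,"wx":0,"wy":0,"wz":0},{"x":-0.03,"y":0,"z":0.007,"wx":0,"wy":0,"wz":0},{"x":-0.05,"y":0,"z":0.007,"wx":0,"wy":0,"wz":0},{"x":-0.07,"y":0,"z":0.007,"wx":0,"wy":0,"wz":0},{"x":-0.08,"y":0,"z":0.007,"wx":0,"wy":0,"wz":0},{"x":-0.08,"y":0,"z":0.007,"wx":0,"wy":0,"wz":0},{"x":-0.08,"y":0,"z":0.007,"wx":0,"wy":0,"wz":0},{"x":-0.08,"y":0,"z":0.007,"wx":0,"wy":0,"wz":0}]'
cat > f.py <<'E'
from h import *
import warnings
A=[]
for i in range(2):
    o=r.get_obs(); Q=o["orientation"]; a=Q.T@(np.array([.5894,-.0244,.041])-o["ee_pos"]); A.append(np.r_[a*1e3,Q.T@o["wrist_force"],o["time_s"]]); read_camera("wrist") if i<1 else 0
print("axle in tool mm / F tool / t",np.round(A,2).tolist())
E
python3 f.py
```

```text
time_s: 14.75
ee_pos: [0.5213, -0.0144, 0.0417]
orientation: [[-0.989, 0.15, -0.0], [0.15, 0.989, 0.0], [0.0, 0.0, -1.0]]
wrist_force: [-0.1, 0.2, -1.2]
width: 0.0138
grasp_force: 80.4
axle in tool mm / F tool / t [[-68.81, 0.39, 0.65, 0.17, 0.19, 1.24, 14.75], [-68.79, 0.38, 0.68, -0.12, 0.71, 1.41, 14.8]]
```

```bash
python3 -m handwheel '[{"x":-0.005,"y":0,"z":0,"wx":0,"wy":0,"wz":0},{"x":-0.01,"y":0,"z":0,"wx":0,"wy":0,"wz":0},{"x":-0.015,"y":0,"z":0,"wx":0,"wy":0,"wz":0},{"x":-0.015,"y":0,"z":0,"wx":0,"wy":0,"wz":0}]' >/dev/null; python3 f.py
python3 -m handwheel '[{"x":-0.004,"y":0,"z":0,"wx":0,"wy":0,"wz":0},{"x":-0.007,"y":0,"z":0,"wx":0,"wy":0,"wz":0},{"x":-0.007,"y":0,"z":0,"wx":0,"wy":0,"wz":0}]' >/dev/null; python3 f.py
```

```text
axle in tool mm / F tool / t [[-64.28, 0.24, 0.47, 0.12, 0.64, 1.24, 15.3], [-64.29, 0.22, 0.5, 0.55, 1.41, 1.08, 15.35]]
axle in tool mm / F tool / t [[-63.0, 0.31, 0.05, 4.12, 0.54, 0.22, 15.72], [-62.96, 0.32, 0.08, 3.07, 1.09, 0.29, 15.78]]
```

```bash
for i in 1; do python3 -m handwheel '[{"x":-0.002,"y":0,"z":0,"wx":0,"wy":0,"wz":0},{"x":-0.0035,"y":0,"z":0,"wx":0,"wy":0,"wz":0},{"x":-0.0035,"y":0,"z":0,"wx":0,"wy":0,"wz":0}]' >/dev/null; python3 f.py; done
python3 -m handwheel '[{"x":-0.002,"y":0,"z":0,"wx":0,"wy":0,"wz":0},{"x":-0.0035,"y":0,"z":0,"wx":0,"wy":0,"wz":0},{"x":-0.0035,"y":0,"z":0,"wx":0,"wy":0,"wz":0}]' >/dev/null; python3 f.py
```

```text
axle in tool mm / F tool / t [[-61.12, 0.34, 0.49, 3.23, 1.65, 0.0, 16.15], [-60.72, 0.38, 0.77, 3.0, 1.08, 0.15, 16.2]]
axle in tool mm / F tool / t [[-59.12, 0.42, 1.24, 0.97, 0.93, 0.22, 16.58], [-59.08, 0.45, 1.27, 0.93, 2.31, -0.3, 16.62]]
```

```bash
python3 -m handwheel '[{"x":-0.003,"y":0,"z":0,"wx":0,"wy":0,"wz":0},{"x":-0.006,"y":0,"z":0,"wx":0,"wy":0,"wz":0},{"x":-0.006,"y":0,"z":0,"wx":0,"wy":0,"wz":0}]' >/dev/null; python3 f.py
python3 -m handwheel '[{"x":-0.004,"y":0,"z":0,"wx":0,"wy":0,"wz":0},{"x":-0.008,"y":0,"z":0,"wx":0,"wy":0,"wz":0},{"x":-0.012,"y":0,"z":0,"wx":0,"wy":0,"wz":0},{"x":-0.012,"y":0,"z":0,"wx":0,"wy":0,"wz":0}]' >/dev/null; python3 f.py
```

```text
axle in tool mm / F tool / t [[-57.82, 0.41, 0.65, 1.59, 1.87, 1.81, 17.0], [-57.78, 0.43, 0.66, 0.44, 1.91, 1.84, 17.05]]
axle in tool mm / F tool / t [[-53.62, 0.41, 1.26, -0.4, 2.41, 0.56, 17.55], [-53.64, 0.44, 1.26, -1.29, 1.55, 1.08, 17.6]]
```

```bash
python3 -m handwheel '[{"x":-0.004,"y":0,"z":0,"wx":0,"wy":0,"wz":0},{"x":-0.008,"y":0,"z":0,"wx":0,"wy":0,"wz":0},{"x":-0.012,"y":0,"z":0,"wx":0,"wy":0,"wz":0},{"x":-0.015,"y":0,"z":0,"wx":0,"wy":0,"wz":0},{"x":-0.015,"y":0,"z":0,"wx":0,"wy":0,"wz":0}]' >/dev/null; python3 f.py
python3 -m handwheel '[{"x":-0.002,"y":0,"z":0,"wx":0,"wy":0,"wz":0},{"x":-0.0035,"y":0,"z":0,"wx":0,"wy":0,"wz":0},{"x":-0.0035,"y":0,"z":0,"wx":0,"wy":0,"wz":0}]' >/dev/null; python3 f.py
```

```text
axle in tool mm / F tool / t [[-49.98, 0.38, 0.59, 0.21, 2.76, 1.36, 18.23], [-49.97, 0.38, 0.62, 0.66, 2.08, 2.03, 18.27]]
axle in tool mm / F tool / t [[-48.91, 0.38, 0.74, 0.72, 2.05, 1.59, 18.65], [-48.89, 0.39, 0.76, 1.25, 1.8, 1.6, 18.7]]
```

```bash
python3 -m handwheel '[{"x":-0.0015,"y":0,"z":0,"wx":0,"wy":0,"wz":0},{"x":-0.003,"y":0,"z":0,"wx":0,"wy":0,"wz":0},{"x":-0.003,"y":0,"z":0,"wx":0,"wy":0,"wz":0}]' >/dev/null; python3 f.py
python3 -m handwheel '[{"x":-0.0015,"y":0,"z":0,"wx":0,"wy":0,"wz":0},{"x":-0.003,"y":0,"z":0,"wx":0,"wy":0,"wz":0},{"x":-0.003,"y":0,"z":0,"wx":0,"wy":0,"wz":0}]' >/dev/null; python3 f.py
```

```text
axle in tool mm / F tool / t [[-47.92, 0.41, 0.77, 1.57, 2.72, 1.71, 19.08], [-47.92, 0.4, 0.78, 0.18, 2.26, 1.11, 19.12]]
axle in tool mm / F tool / t [[-47.07, 0.39, 0.71, 0.92, 2.16, 0.25, 19.5], [-47.04, 0.41, 0.75, 0.19, 1.86, 1.23, 19.55]]
```

```bash
python3 -m handwheel '[{"x":-0.0015,"y":0,"z":0,"wx":0,"wy":0,"wz":0},{"x":-0.003,"y":0,"z":0,"wx":0,"wy":0,"wz":0},{"x":-0.003,"y":0,"z":0,"wx":0,"wy":0,"wz":0}]' >/dev/null; python3 f.py
```

```text
axle in tool mm / F tool / t [[-46.2, 0.41, 0.71, -0.14, 1.73, 1.19, 19.92], [-46.19, 0.4, 0.71, 0.36, 2.03, 1.1, 19.98]]
```

```bash
python3 -m handwheel '[{"x":-0.0015,"y":0,"z":0,"wx":0,"wy":0,"wz":0},{"x":-0.003,"y":0,"z":0,"wx":0,"wy":0,"wz":0},{"x":-0.003,"y":0,"z":0,"wx":0,"wy":0,"wz":0}]' >/dev/null; python3 f.py
python3 -m handwheel '[{"x":-0.0015,"y":0,"z":0,"wx":0,"wy":0,"wz":0},{"x":-0.003,"y":0,"z":0,"wx":0,"wy":0,"wz":0},{"x":-0.003,"y":0,"z":0,"wx":0,"wy":0,"wz":0}]' >/dev/null; python3 f.py
```

```text
axle in tool mm / F tool / t [[-45.24, 0.42, 0.76, 1.12, 1.95, 0.27, 20.35], [-45.23, 0.4, 0.75, 1.25, 2.43, 0.2, 20.4]]
axle in tool mm / F tool / t [[-44.37, 0.4, 0.73, 2.07, 1.94, 0.91, 20.78], [-44.39, 0.4, 0.71, 0.78, 3.21, 0.92, 20.82]]
```

```bash
python3 -m handwheel '[{"x":-0.0015,"y":0,"z":0,"wx":0,"wy":0,"wz":0},{"x":-0.003,"y":0,"z":0,"wx":0,"wy":0,"wz":0},{"x":-0.003,"y":0,"z":0,"wx":0,"wy":0,"wz":0}]' >/dev/null; python3 f.py
python3 -m handwheel '[{"x":-0.0015,"y":0,"z":0,"wx":0,"wy":0,"wz":0},{"x":-0.003,"y":0,"z":0,"wx":0,"wy":0,"wz":0},{"x":-0.003,"y":0,"z":0,"wx":0,"wy":0,"wz":0}]' >/dev/null; python3 f.py
```

```text
axle in tool mm / F tool / t [[-43.43, 0.38, 0.75, 1.57, 3.15, 1.56, 21.2], [-43.44, 0.38, 0.76, 1.24, 2.43, 0.52, 21.25]]
axle in tool mm / F tool / t [[-42.57, 0.38, 0.73, 0.89, 3.39, 0.2, 21.62], [-42.53, 0.37, 0.77, 1.04, 2.79, 0.9, 21.68]]
```

```bash
python3 -m handwheel '[{"x":-0.0015,"y":0.0008,"z":0,"wx":0,"wy":0,"wz":0},{"x":-0.003,"y":0.0015,"z":0,"wx":0,"wy":0,"wz":0},{"x":-0.003,"y":0.0015,"z":0,"wx":0,"wy":0,"wz":0}]' >/dev/null; python3 f.py
python3 -m handwheel '[{"x":-0.0015,"y":0,"z":0,"wx":0,"wy":0,"wz":0},{"x":-0.003,"y":0,"z":0,"wx":0,"wy":0,"wz":0},{"x":-0.003,"y":0,"z":0,"wx":0,"wy":0,"wz":0}]' >/dev/null; python3 f.py
```

```text
axle in tool mm / F tool / t [[-42.04, 0.1, 0.62, 3.33, 2.21, -0.19, 22.05], [-42.05, 0.13, 0.59, 3.13, 1.53, 0.13, 22.1]]
axle in tool mm / F tool / t [[-41.86, 0.06, 0.35, 5.81, 0.84, -2.72, 22.48], [-41.85, 0.07, 0.38, 5.18, 1.23, -1.99, 22.52]]
```

```bash
python3 -m handwheel '[{"x":-0.0015,"y":0,"z":0,"wx":0,"wy":0,"wz":0},{"x":-0.003,"y":0,"z":0,"wx":0,"wy":0,"wz":0},{"x":-0.003,"y":0,"z":0,"wx":0,"wy":0,"wz":0}]' >/dev/null; python3 f.py
```

```text
axle in tool mm / F tool / t [[-41.76, -0.02, 0.06, 6.76, -0.09, -2.91, 22.9], [-41.78, -0.04, 0.04, 7.73, 0.83, -3.25, 22.95]]
```

```bash
python3 -m handwheel '[{"x":-0.001,"y":0,"z":0,"wx":0,"wy":0,"wz":0},{"x":-0.002,"y":0,"z":0,"wx":0,"wy":0,"wz":0},{"x":-0.002,"y":0,"z":0,"wx":0,"wy":0,"wz":0},{"x":-0.002,"y":0,"z":0,"wx":0,"wy":0,"wz":0}]' >/dev/null; python3 f.py
```

```text
axle in tool mm / F tool / t [[-41.72, -0.03, -0.08, 9.05, 0.51, -3.47, 23.45], [-41.69, -0.03, -0.05, 8.35, 0.85, -3.49, 23.5]]
```

```bash
python3 -m handwheel '[{"x":-0.001,"y":0,"z":0,"wx":0,"wy":0,"wz":0},{"x":-0.001,"y":0,"z":0,"wx":0,"wy":0,"wz":0},{"x":-0.001,"y":0,"z":0,"wx":0,"wy":0,"wz":0}]' >/dev/null; python3 f.py
python3 -m handwheel '[{"x":0.003,"y":0,"z":-0.001,"wx":0,"wy":0,"wz":0},{"x":0.006,"y":0,"z":-0.002,"wx":0,"wy":0,"wz":0},{"x":0.008,"y":0,"z":-0.002,"wx":0,"wy":0,"wz":0},{"x":0.008,"y":0,"z":-0.002,"wx":0,"wy":0,"wz":0}]' >/dev/null; python3 f.py
```

```text
axle in tool mm / F tool / t [[-41.7, -0.05, -0.17, 9.82, 0.87, -3.25, 23.88], [-41.7, -0.03, -0.15, 8.73, 0.88, -4.62, 23.92]]
axle in tool mm / F tool / t [[-41.87, -0.05, 0.81, 3.01, 1.57, 2.39, 24.42], [-41.86, -0.06, 0.85, 3.25, 1.36, 3.15, 24.48]]
```

```bash
python3 -m handwheel '[{"x":0.003,"y":0,"z":0.001,"wx":0,"wy":0,"wz":0},{"x":0.003,"y":0,"z":0.001,"wx":0,"wy":0,"wz":0},{"x":0.003,"y":0,"z":0.001,"wx":0,"wy":0,"wz":0}]' >/dev/null; python3 f.py
python3 -m handwheel '[{"x":0,"y":0,"z":0,"wx":0,"wy":0,"wz":0},{"x":0,"y":0,"z":0,"wx":0,"wy":0,"wz":0},{"x":0,"y":0,"z":0,"wx":0,"wy":0,"wz":0},{"x":0,"y":0,"z":0,"wx":0,"wy":0,"wz":0},{"x":0,"y":0,"z":0,"wx":0,"wy":0,"wz":0},{"x":0,"y":0,"z":0,"wx":0,"wy":0,"wz":0}]' 0.6 | tail -3
python3 -m handwheel '[{"x":0,"y":0,"z":-0.03,"wx":0,"wy":0,"wz":0},{"x":0,"y":0,"z":-0.1,"wx":0,"wy":0,"wz":0},{"x":0,"y":0,"z":-0.25,"wx":0,"wy":0,"wz":0},{"x":0,"y":0,"z":-0.4,"wx":0,"wy":0,"wz":0},{"x":-0.1,"y":0,"z":-0.5,"wx":0,"wy":0,"wz":0},{"x":-0.1,"y":0,"z":-0.5,"wx":0,"wy":0,"wz":0},{"x":-0.1,"y":0,"z":-0.5,"wx":0,"wy":0,"wz":0}]' | head -2
python3 - <<'E'
from h import *
c=read_camera("wrist"); P=pts(c); h=cv2.cvtColor(c["img"],cv2.COLOR_BGR2HSV)
n=np.hypot(P[...,0]-.5897,P[...,1]+.0243)<.09
g=P[n&(P[...,2]>.048)&(P[...,2]<.06)&(np.hypot(P[...,0]-.5897,P[...,1]+.0243)<.015)]; hd=(g.min(0)+g.max(0))/2
t=n&((h[...,0]<4)|(h[...,0]>172))&(h[...,1]>150)&(P[...,2]>.047)&(P[...,2]<.06); q=P[t]
A=np.c_[q[:,:2]-q[:,:2].mean(0),np.ones(len(q))]
R=cv2.minAreaRect((q[:,:2]*1000).astype(np.float32)); print("head",hd,"handle",R,"z/slope",np.linalg.lstsq(A,q[:,2],rcond=None)[0],"dist",np.hypot(*(np.array(R[0])/1e3-hd[:2])))
cv2.imwrite("pics/end.png",cv2.resize(c["img"][100:300,220:420],None,fx=3,fy=3))
E
```

```text
axle in tool mm / F tool / t [[-41.99, -0.1, 1.27, 1.73, 2.08, 1.89, 24.85], [-41.99, -0.09, 1.26, 2.16, 2.75, 3.22, 24.9]]
wrist_force: [0.3, -0.4, 0.5]
width: 0.0513
grasp_force: 0.0
time_s: 26.52
ee_pos: [0.5761, -0.0222, 0.1909]
head [ 0.58977685 -0.02404344  0.05198336] handle ((547.888427734375, -17.674747467041016), (14.882193565368652, 25.43467903137207), 81.85990142822266) z/slope [ 0.0804328  -0.07532704  0.0494167 ] dist 0.04236979806301789
```

View pics/end.png

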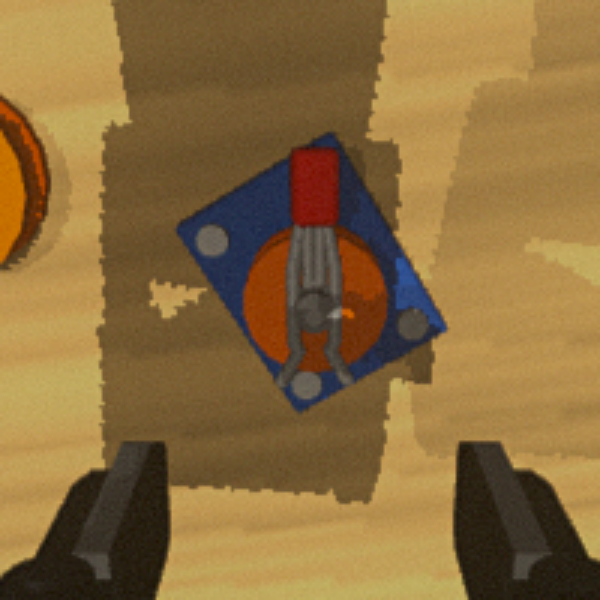

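The clip straddles the axle head at crop (315,308) and lies on the wheel, with the loop against the neck and the axle 42 mm from the handle centre. Nothing is held, so I hand in.

```bash
python3 -c "
from workcell import r
print(r.close_job())"
```

```text
the job is handed in; nothing more can be done
None
```

I put the small orange wheel on the bracket's shoulder, snapped the red clip onto the neck and pressed it to its stop at about 9–10 N. I then let go and handed the job in; no verdict came back.

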